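Turn the lantern to the front of the carousel and press it on

ROBOT

A 7-joint arm with a two-finger parallel gripper is mounted at the origin on the work surface. World frame = base frame: x ahead of the robot, y to its left, z up, the work surface at z = 0. Lengths are in m, angles in rad, forces in N, time in s.
With the tool pointing down it reaches from about 0.425 to 0.875 m from the base axis. Payload 4.7 kg.
Tool frame: the origin (TCP) lies at the very end of the fingers, on their centre line; the grasp point (between the pads) lies behind it (ctrl.tcp_to_grasp is the z of the grasp point in the tool frame, in m); z points along the fingers, y is the line along which they close (so a half turn about z gives the same grasp; the last joint's range is limited). The gripper opens to 87 mm and grips with 3 to 60 N. Pads are 19 mm wide; open, the fingers measure 117 mm over their backs; the gripper's body (75 mm by 190 mm) begins 51 mm behind the grasp point.
Start: joints at [1.177, 0.321, -0.07, 1.45, 0.023, 1.371, -0.057], TCP at [0.258, -0.597, 0.223] pointing down, gripper open.
Joint ranges: [-2.86, 2.86], [-0.3, 2.09], [-1.38, 1.24], [0.06, 2.45], [-1.56, 4.7], [0.09, 2.05], [-2.69, 2.69]. Speed limits (rad/s): [2.57, 2.57, 3.14, 3.14, 3.14, 3.14, 3.14].

INTERFACE

Orientations are given as a rotation vector (axis times angle).
In Python, from bench import ctrl gives the robot as it stands.
- The arm moves only by the tool step_arm, never from a script. Its argument "targets" is a list of rows, each a list of 7 numbers: the shift along the world's x, y, z in cm, then the turn, a rotation vector about the world's x, y, z in degrees, then the opening, from 0 (shut) to 1 (fully open). A call has exactly 5 rows; each row shifts and turns the commanded pose from where the row before left it; what a row does not reach is not made up. A row lasts 1/12 s, in which the tool goes at most 41.7 mm and 7.16 degrees, less where a joint would pass 70% of its speed; a pose out of reach is approached as far as the arm can. A call with a gripper value outside its range is refused whole. The fingers move at their own pace and stop on an object; "force" is the grip in N (left out, the last holds). Time passes only in rows, so rows that do not move let the fingers close, or fill a call up. It gives the time, the measured TCP pose, the force, the opening and the grip force at its end, in the units of the state.
- ctrl.get_state(): the state, without advancing time (a new reading comes with each control period).
- ctrl.get_image(name): name is "side" or "top"; returns (picture, depth): 420x560x3 uint8, red, green, blue; 420x560 float32, m along the optical axis (not along the pixel's ray), 0 where there is no reading.
- ctrl.camera_params(name): a dict with "intrinsics" (3x3 intrinsics, pixels), "rvec" (rotation vector, rad) and "tvec" (3), from world to camera coordinates, as OpenCV has them. Camera axes: x right, y down, z forward; pixel columns grow to the right and rows downward; lengths in m; the calibration is good to about 2 mm. A picture is of the moment at which its call begins. camera_params takes no time and is no camera call.
- ctrl.close_job(): hands the job in; it is judged then, once.
The state is a dict: "time": time; "joint_positions": joint angles; "qd": joint speeds; "joint_torque": joint torques, N m; "position": TCP position; "tool_rot": TCP orientation; "ft_force": force on the tool from outside, world axes, zero at the start; "torque": the same for the moment, N m; "grip_width": opening from 0.0 (shut) to 1.0 (fully open); "grip_force": force on a finger pad.
Only numpy, scipy, OpenCV 4.12 (cv2) and the standard library are available. Lean on these libraries where they do the work, as an engineer would, in place of code of your own. Each camera call takes 0.05 s, during which the arm holds its last target. There are 200 camera calls.

TASK

Using only the outside of your fingers, gently push the pegs on the rim of the round tray to turn it until the lantern's lens points straight at the arrowhead on the stool's front edge; then press the lantern's top button fully down and let it go. Leave the lantern facing the arrowhead. Grasp nothing, turn the tray neither by the lantern nor by the other things on it, and leave the mug and the tumbler standing where they are.

Things in the scene. Friction and masses are not known exactly. Their poses are not given: they have to be found in the camera images.
- stool: Low blue plastic stool standing on the planks, fixed, 360 (its x) x 440 (its y) x 110 mm high; origin under its centre on the planks, z up. Its front faces its own -x, towards the robot (turned up to about 17 deg). The turning tray's axis is the vertical through this origin.
- pointer (a point): The small raised white arrowhead (about 20 mm, 3 mm high, tip outwards) on the stool top in the middle of its front edge, 166 mm in front of the tray's axis.
- tray (a joint): Angle of the round grey tray about its vertical axis, rad, growing counter-clockwise seen from above; it turns endlessly either way. 0 (or any multiple of 2 pi) when the lens points straight at the arrowhead; at angle q the lens points in the world direction (stool yaw + pi + q). Stiff (about 0.1 N m, under 1 N at the pegs): it stays where it is left.
- hub (a point): Centre of the tray's top face, on its axis, 137 mm above the planks. The tray is a disc of radius 128 mm, underside at 122 mm, with a rim lip to 147 mm. Six 24 mm wide tabs under the pegs reach 154 mm from the axis (tab top at 135 mm).
- rim: The tray's rim: lip and six upright round pegs 16 mm in diameter, centred 140 mm from the axis, tops 190 mm above the planks. They stand 60 deg apart, the lens direction midway between two (pegs 30, 90, 150, 210, 270, 330 deg from it), with over 100 mm free between neighbours. Origin on the axis at 122 mm height; its -x is the lens direction.
- lantern: Upright round orange lantern fixed on the tray, 72 mm in diameter, 95 mm high without its button, with one flat rectangular lens on its outward side; its centre is 50 mm from the tray's axis towards the lens. Origin under its centre on the tray (137 mm above the planks); its -x points out through the lens.
- lens (a point): Middle of the lantern's lens, 90 mm from the tray's axis, 186 mm above the planks.
- button_top (a point): Centre of the top face of the lantern's button, 244 mm above the planks when up: a black upright cylinder 26 mm in diameter standing 12 mm above the lantern's top, on the lantern's centre line.
- button (a joint): Travel of that button, m: 0 up, 0.006 fully down (then still 6 mm proud). It takes 1 N to start and 4 N fully down, and springs back.
- stores: The other things fixed on the tray: an open battery box, a round tin and a small charger, none higher than 183 mm above the planks, all within 112 mm of the axis. Origin on the tray's axis at 122 mm height.
- mug: Loose white mug, 76 mm in diameter, 85 mm high, near one of the stool's two far corners. Origin at the centre of its underside; handle on its +y.
- tumbler: Loose steel tumbler, 66 mm in diameter, 95 mm high, near the stool's other far corner. Origin at the centre of its underside.
- organiser: Grey battery organiser with two small drawers (knobs on its -x face), 150 (x) x 200 (y) x 120 mm high, standing on the planks well to the left of the stool, not part of the job. Origin under its centre.
Not all that is in view belongs to the job. What is shaped like the mug but red or yellow is not meant.

How it is judged:
On the way, in this order (a step that is already met when the one before it is completed fails the run):
1. the lens points at the arrowhead and the tray is at rest (y of lens in the frame of stool between -0.011 and 0.011 m and x of lens in the frame of stool below -0.06 m and velocity of joint tray between -0.05 and 0.05 rad/s), for 0.2 s.
2. the button is pressed down while the lens points at the arrowhead (y of lens in the frame of stool between -0.011 and 0.011 m and x of lens in the frame of stool below -0.06 m and value of joint button above 0.0045 m), for 0.05 s.
At the end, for the whole second after the job is handed in: The lens points at the arrowhead within 7 degrees (lens centre within 11 mm of the stool's centre line, on the front side), the tray is at rest, the button has been pressed at least 4.5 mm after that and is up again, and the mug and tumbler stand upright within 20 mm of where they were (all of step 1 and value of joint button below 0.0015 m and distance of each of mug, tumbler from where it was at the start of the episode below 0.02 m and angle between each of mug, tumbler's own z axis and vertical below 0.15 rad and linear speed of each of mug, tumbler below 0.02 m/s); the robot touches nothing.
It fails at once if the button is pressed while the lantern does not face the arrowhead (value of joint button above 0.0045 m and not (y of lens in the frame of stool between -0.011 and 0.011 m and x of lens in the frame of stool below -0.06 m)).
It fails at once if the rim or a peg is pinched or forced (over 30 N from the fingers) (contact force between the fingers and rim above 30 N).
It fails at once if the lantern's body is pushed or held (over 3 N) (contact force between any of the fingers, the arm and lantern above 3 N).
It fails at once if the other things on the tray are pushed (over 3 N) (contact force between any of the fingers, the arm and stores above 3 N).
It fails at once if the mug or the tumbler is moved, lifted or tipped (distance of any of mug, tumbler from where it was at the start of the episode above 0.025 m or angle between any of mug, tumbler's own z axis and vertical above 0.3 rad).
It also fails if it takes over 72 s, if anything falls off the work surface, if the arm or the gripper's body presses on something with over 40 N, if the wrist force passes 120 N, or if a joint passes its speed limit or range.

## Working session

There is one attempt and no reset: what is moved stays moved. The work goes in short steps, Python scripts to look and compute and a tool call to move; the robot and the scene stay as the last step left them, time stands still between calls to the robot, and variables do not carry over. Pictures are saved under pics/ and viewed, at most 10 in all, crops included, and the job is handed in when it is done.

Besides the shell and the picture viewer there is one more tool, called after "Request:" in YAML: its name, and indented under it one key for each argument. step_arm: Moves the arm, as the interface text tells. Its arguments: {"type":"object","properties":{"targets":{"type":"array"},"force":{"type":"number"}},"required":["targets"]}

```bash
mkdir -p pics
cat > h.py <<'E'
import numpy as np, cv2
from bench import ctrl
def cam(n):
    p=ctrl.camera_params(n);R=cv2.Rodrigues(np.array(p["rvec"],float))[0]
    return np.array(p["intrinsics"],float),R,np.array(p["tvec"],float).ravel()
def onplane(n,uv,z):
    K,R,t=cam(n);c=-R.T@t
    uv=np.atleast_2d(uv).astype(float)
    d=np.c_[uv,np.ones(len(uv))]@np.linalg.inv(K).T@R
    return c+d*((z-c[2])/d[:,2])[:,None]
def cloud(n,dep):
    K,R,t=cam(n);v,u=np.indices(dep.shape)
    p=np.stack([(u-K[0,2])/K[0,0]*dep,(v-K[1,2])/K[1,1]*dep,dep],-1)
    return (p-t)@R
def save(n,im): cv2.imwrite(n,im[:,:,::-1])
E
python3 - <<'E'
from h import *
for n in("top","side"):
    im,d=ctrl.get_image(n);save(f"pics/{n}0.png",im);np.savez(f"{n}0.npz",im=im,d=d)
    K,R,t=cam(n);print(n,K.round(0).tolist(),(-R.T@t).round(3),R[2].round(2))
print(ctrl.get_state())
E
```

```text
top [[436.0, 0.0, 278.0], [0.0, 436.0, 211.0], [0.0, 0.0, 1.0]] [0.39  0.161 1.489] [ 0.17  0.02 -0.99]
side [[437.0, 0.0, 275.0], [0.0, 437.0, 208.0], [0.0, 0.0, 1.0]] [0.2   1.018 1.058] [ 0.34 -0.64 -0.69]
{'time': 0.1, 'joint_positions': array([ 1.1770974 ,  0.32177731, -0.07010012,  1.45155701,  0.02259282,
        1.37082107, -0.05688003]), 'qd': array([-0.00082962, -0.00173898,  0.00040423, -0.00363225, -0.00015252,
        0.00144884, -0.00273258]), 'joint_torque': array([-1.35454502e-04, -4.92570090e+01, -4.05522175e-01, -3.13397419e+01,
       -6.40702760e-02,  3.94854241e-02,  9.93301433e-05]), 'position': array([ 0.25754833, -0.59624639,  0.22155054]), 'tool_rot': array([-3.07480866e+00, -6.35885252e-01,  6.90636773e-04]), 'ft_force': array([ 0.12421191, -0.87057246,  0.49584874]), 'torque': array([ 0.04234813, -0.03354011,  0.02624954]), 'grip_force': 0.0, 'grip_width': 0.9989852105753342}
```

View pics/top0.png

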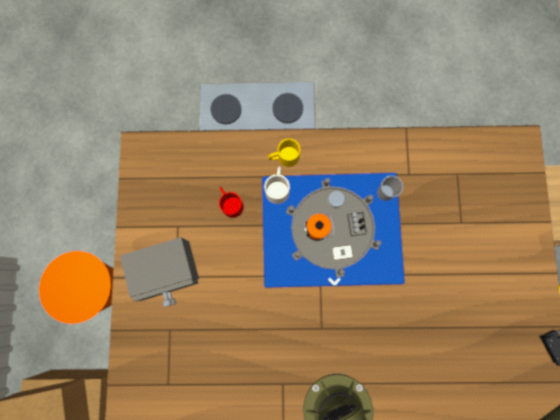

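View pics/side0.png

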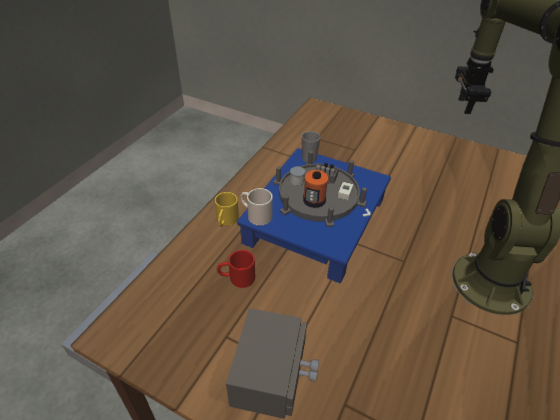

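The top view shows the stool (263–403, 175–287), the arrowhead at (334,281), and the lantern at (319,226), left of the tray centre at (334,228). The white mug is at (277,188) and the tumbler at (391,187). The side view shows the lens facing the mug side, so the tray needs about +90° CCW. Next I'll measure.

```bash
cat >> h.py <<'E'
def measure(im,d,n="top"):
    P=cloud(n,d);hsv=cv2.cvtColor(im,cv2.COLOR_RGB2HSV);H,S,V=cv2.split(hsv);z=P[...,2]
    o={}
    reg=(P[...,0]>.35)&(P[...,0]<.95)&(abs(P[...,1])<.4)
    def P2(m,zz): v,u=np.nonzero(m);return onplane(n,np.c_[u,v],zz)[:,:2]
    m=reg&(H>105)&(H<130)&(S>150)&(abs(z-.11)<.012)
    o['blue']=P2(m,.11)
    m=reg&(H<20)&(S>180)&(V>120)&(z>.215)&(z<.25); o['lan']=P2(m,.232)
    m=reg&(z>.165)&(z<.215); o['peg']=m
    return o,P
E
python3 - <<'E'
from h import *
f=np.load("top0.npz");im,d=f["im"],f["d"]
o,P=measure(im,d)
r=cv2.minAreaRect(o['blue'].astype(np.float32));print("stool",r)
print(cv2.boxPoints(r).round(4))
print("lan",o['lan'].mean(0),len(o['lan']),cv2.minEnclosingCircle(o['lan'].astype(np.float32)))
c=np.array(r[0])
# pegs: by depth components
nc,l,st,ce=cv2.connectedComponentsWithStats(o['peg'].astype(np.uint8))
for i in range(1,nc):
    p=P[l==i];zt=np.percentile(p[:,2],90);w=onplane("top",ce[i],zt)[0,:2]-c
    print(ce[i].round(1),st[i,4],zt.round(3),"r",np.hypot(*w).round(4),"ang",np.degrees(np.arctan2(w[1],w[0])).round(1))
hsv=cv2.cvtColor(im,cv2.COLOR_RGB2HSV)
m=(hsv[...,1]<60)&(hsv[...,2]>180);m[:265]=0;m[295:]=0;m[:,:310]=0;m[:,360:]=0
v,u=np.nonzero(m);print("arrow",onplane("top",[u.mean(),v.mean()],.113),len(u))
w=o['lan'].mean(0)-c;print("lan ang",np.degrees(np.arctan2(w[1],w[0])),np.hypot(*w))
big=cv2.resize(im[165:295,255:410],None,fx=5,fy=4.6,interpolation=cv2.INTER_CUBIC);save("pics/crop0.png",big[:598])
E
```

```text
stool ((0.570678174495697, 0.014362916350364685), (0.3528262972831726, 0.4334014356136322), 0.817689061164856)
[[ 0.3912  0.2285]
 [ 0.3974 -0.2048]
 [ 0.7502 -0.1998]
 [ 0.744   0.2336]]
lan [0.56382345 0.0640207 ] 405 ((0.5639990568161011, 0.0638258084654808), 0.03493862599134445)
[277.3 184.2] 217 0.197 r 0.2112 ang 53.2
[392.1 185.8] 228 0.206 r 0.2102 ang -57.0
[327.2 180.5] 28 0.193 r 0.1378 ang 7.0
[336.5 198.3] 203 0.183 r 0.0839 ang -7.6
[369.9 197.3] 30 0.193 r 0.1382 ang -53.2
[291.4 207.8] 26 0.193 r 0.1381 ang 67.1
[356.3 220.1] 93 0.184 r 0.0698 ang -77.7
[349.6 215.2] 9 0.169 r 0.0603 ang -57.3
[331.2 226.6] 58 0.203 r 0.0119 ang 122.6
[363.4 222.6] 52 0.183 r 0.0896 ang -85.4
[308.6 231.3] 61 0.212 r 0.0806 ang 104.8
[350.9 225.5] 10 0.169 r 0.0536 ang -89.2
[365.1 231.9] 8 0.169 r 0.0979 ang -101.4
[354.8 233.5] 10 0.17 r 0.0687 ang -110.5
[322. 238.] 1 0.165 r 0.0503 ang 135.8
[377.8 242.7] 29 0.193 r 0.139 ang -113.4
[334.2 248.5] 4 0.167 r 0.0686 ang -179.2
[338. 247.] 1 0.166 r 0.0653 ang -168.9
[340. 247.] 1 0.17 r 0.067 ang -164.3
[346.5 246. ] 2 0.168 r 0.0724 ang -148.2
[344.2 252.1] 59 0.171 r 0.0855 ang -159.5
[337. 249.] 1 0.167 r 0.0708 ang -172.5
[297.9 253.3] 24 0.194 r 0.1385 ang 127.3
[336.7 251.3] 3 0.167 r 0.0776 ang -174.1
[335. 253.] 1 0.165 r 0.0821 ang -177.9
[352. 255.] 1 0.167 r 0.1038 ang -148.8
[335. 257.] 1 0.167 r 0.0943 ang -178.6
[344. 256.] 1 0.168 r 0.0962 ang -162.2
[347. 257.] 1 0.169 r 0.1022 ang -158.1
[341.4 271.1] 27 0.194 r 0.1385 ang -173.0
arrow [[0.40600345 0.01143235 0.113     ]] 41
lan ang 97.85939990268339 0.05012866250464102
```

View pics/crop0.png

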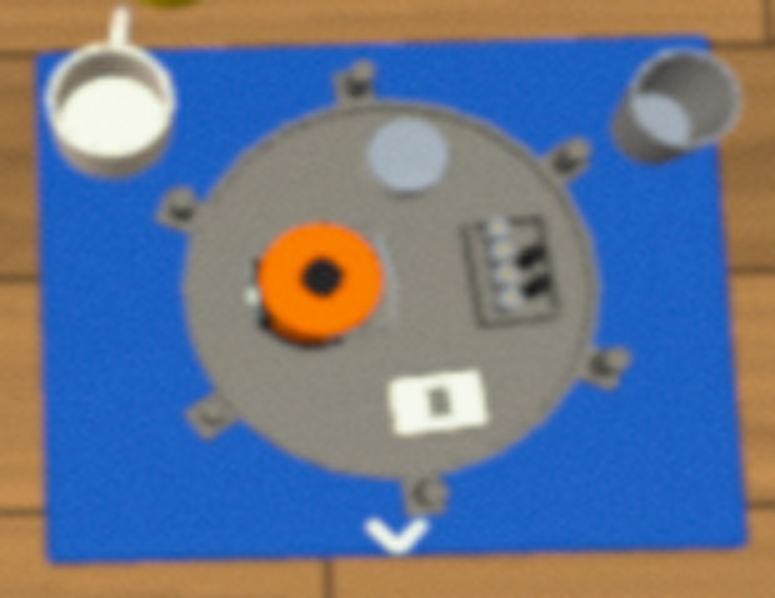

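```bash
python3 -c "
from h import *
print(ctrl.tcp_to_grasp)"
```

```text
-0.0187
```

Request:
step_arm:
  targets:
    - [1.06,2.97,1.2,0,0,3.5,0]
    - [1.06,2.97,1.2,0,0,3.5,0]
    - [1.06,2.97,1.2,0,0,3.5,0]
    - [1.06,2.97,1.2,0,0,3.5,0]
    - [1.06,2.97,1.2,0,0,3.5,0]
  force: 5

```text
time: 0.52
position: [0.3109, -0.4465, 0.2825]
tool_rot: [-2.941, -1.101, 0.001]
ft_force: [-0.5, -0.1, -0.8]
grip_width: 0.704
grip_force: 0.0
```

Request:
step_arm:
  targets:
    - [1.06,2.97,1.2,0,0,3.5,0]
    - [1.06,2.97,1.2,0,0,3.5,0]
    - [1.06,2.97,1.2,0,0,3.5,0]
    - [1.06,2.97,1.2,0,0,3.5,0]
    - [1.06,2.97,1.2,0,0,3.5,0]

```text
time: 0.93
position: [0.3638, -0.298, 0.3428]
tool_rot: [-2.74, -1.536, 0.001]
ft_force: [0.5, -0.6, 0.5]
grip_width: 0.323
grip_force: 0.0
```

Request:
step_arm:
  targets:
    - [1.06,2.97,0,0,0,3.5,0]
    - [1.06,2.97,0,0,0,3.5,0]
    - [1.06,2.97,0,0,0,3.5,0]
    - [1.06,2.97,0,0,0,3.5,0]
    - [1.06,2.97,0,0,0,3.5,0]

```text
time: 1.35
position: [0.4168, -0.1496, 0.3424]
tool_rot: [2.475, 1.935, -0.001]
ft_force: [0.6, -0.5, -0.8]
grip_width: 0.02
grip_force: 0.0
```

Request:
step_arm:
  targets:
    - [1.06,2.97,0,0,0,3.5,0]
    - [1.06,2.97,0,0,0,3.5,0]
    - [1.06,2.97,0,0,0,3.5,0]
    - [1.06,2.97,0,0,0,3.5,0]
    - [1.06,2.97,0,0,0,3.5,0]

```text
time: 1.77
position: [0.4698, -0.0012, 0.3424]
tool_rot: [2.152, 2.289, -0.0]
ft_force: [0.7, -0.1, -0.4]
grip_width: 0.006
grip_force: 0.0
```

Request:
step_arm:
  targets:
    - [1.06,2.97,0,0,0,3.5,0]
    - [1.06,2.97,0,0,0,3.5,0]
    - [1.06,2.97,0,0,0,3.5,0]
    - [1.06,2.97,0,0,0,3.5,0]
    - [1.06,2.97,0,0,0,3.5,0]

```text
time: 2.18
position: [0.5229, 0.147, 0.3424]
tool_rot: [1.779, 2.589, -0.0]
ft_force: [0.8, 0.0, -0.0]
grip_width: 0.004
grip_force: 0.0
```

Request:
step_arm:
  targets:
    - [0,0,-3.4,0,0,0,0]
    - [0,0,-3.4,0,0,0,0]
    - [0,0,-3.4,0,0,0,0]
    - [0,0,-3.4,0,0,0,0]
    - [0,0,-3.4,0,0,0,0]

```text
time: 2.6
position: [0.5223, 0.1456, 0.1707]
tool_rot: [1.782, 2.587, -0.001]
ft_force: [1.2, 0.4, -0.5]
grip_width: 0.006
grip_force: 0.0
```

Run:
```python
import numpy as np
a=109.9;p=np.array([52.29,14.7]);
for s in [2]*5+[3]*25:
    a+=s;n=np.array([57.07,1.44])+14.0*np.array([np.cos(np.radians(a)),np.sin(np.radians(a))])
    d=(n-p).round(2);p=p+d;print([float(d[0]),float(d[1]),0,0,0,s,0],end=',')
```

```text
[-0.44, -0.27, 0, 0, 0, 2, 0],[-0.45, -0.19, 0, 0, 0, 2, 0],[-0.45, -0.21, 0, 0, 0, 2, 0],[-0.43, -0.22, 0, 0, 0, 2, 0],[-0.43, -0.23, 0, 0, 0, 2, 0],[-0.62, -0.39, 0, 0, 0, 3, 0],[-0.61, -0.41, 0, 0, 0, 3, 0],[-0.58, -0.44, 0, 0, 0, 3, 0],[-0.56, -0.48, 0, 0, 0, 3, 0],[-0.53, -0.5, 0, 0, 0, 3, 0],[-0.51, -0.53, 0, 0, 0, 3, 0],[-0.47, -0.56, 0, 0, 0, 3, 0],[-0.45, -0.58, 0, 0, 0, 3, 0],[-0.42, -0.6, 0, 0, 0, 3, 0],[-0.38, -0.63, 0, 0, 0, 3, 0],[-0.35, -0.64, 0, 0, 0, 3, 0],[-0.32, -0.66, 0, 0, 0, 3, 0],[-0.28, -0.68, 0, 0, 0, 3, 0],[-0.25, -0.69, 0, 0, 0, 3, 0],[-0.21, -0.7, 0, 0, 0, 3, 0],[-0.17, -0.72, 0, 0, 0, 3, 0],[-0.13, -0.72, 0, 0, 0, 3, 0],[-0.1, -0.72, 0, 0, 0, 3, 0],[-0.06, -0.73, 0, 0, 0, 3, 0],[-0.02, -0.74, 0, 0, 0, 3, 0],[0.02, -0.73, 0, 0, 0, 3, 0],[0.05, -0.73, 0, 0, 0, 3, 0],[0.1, -0.73, 0, 0, 0, 3, 0],[0.13, -0.72, 0, 0, 0, 3, 0],[0.17, -0.71, 0, 0, 0, 3, 0],
```

Request:
step_arm:
  targets:
    - [-0.44,-0.27,0,0,0,2,0]
    - [-0.45,-0.19,0,0,0,2,0]
    - [-0.45,-0.21,0,0,0,2,0]
    - [-0.43,-0.22,0,0,0,2,0]
    - [-0.43,-0.23,0,0,0,2,0]

```text
time: 3.02
position: [0.5003, 0.1345, 0.1721]
tool_rot: [-1.547, -2.733, 0.0]
ft_force: [3.5, 0.7, -1.5]
grip_width: 0.003
grip_force: 1.0
```

Request:
step_arm:
  targets:
    - [-0.62,-0.39,0,0,0,3,0]
    - [-0.61,-0.41,0,0,0,3,0]
    - [-0.58,-0.44,0,0,0,3,0]
    - [-0.56,-0.48,0,0,0,3,0]
    - [-0.53,-0.5,0,0,0,3,0]

```text
time: 3.43
position: [0.4714, 0.1123, 0.1723]
tool_rot: [1.176, 2.913, 0.0]
ft_force: [0.8, 0.5, -1.1]
grip_width: 0.004
grip_force: 0.4
```

Run:
```python
from h import *
im,d=ctrl.get_image("top");o,P=measure(im,d)
w=o['lan'].mean(0)-[.5707,.0144];print(len(o['lan']),"lan",np.degrees(np.arctan2(w[1],w[0])),np.hypot(*w))
im,d=ctrl.get_image("side");save("pics/side1.png",im[100:260,200:440].repeat(3,0).repeat(3,1))
```

```text
186 lan 98.47945606424734 0.03925939325387138
```

View pics/side1.png

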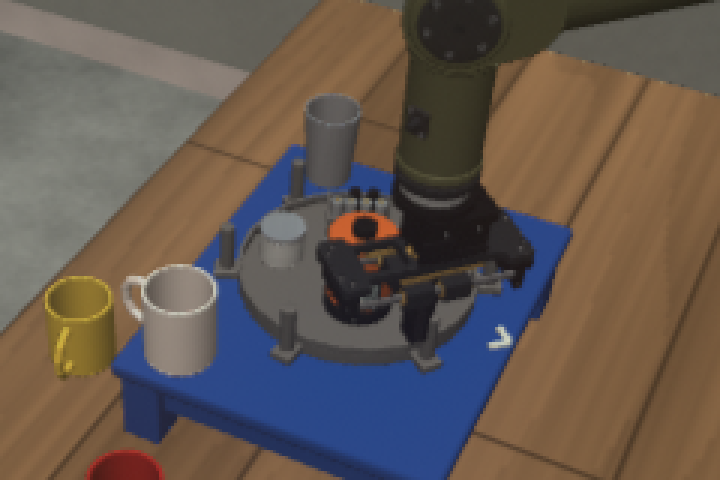

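The finger is behind the peg at (430,345 in the crop) and the tray is turning. The gripper body is clear of the lantern, so I'll carry on.

Request:
step_arm:
  targets:
    - [-0.51,-0.53,0,0,0,3,0]
    - [-0.47,-0.56,0,0,0,3,0]
    - [-0.45,-0.58,0,0,0,3,0]
    - [-0.42,-0.6,0,0,0,3,0]
    - [-0.38,-0.63,0,0,0,3,0]

```text
time: 3.95
position: [0.4495, 0.0839, 0.1726]
tool_rot: [0.788, 3.041, 0.001]
ft_force: [0.3, 0.8, 0.1]
grip_width: 0.005
grip_force: 0.4
```

Request:
step_arm:
  targets:
    - [-0.35,-0.64,0,0,0,3,0]
    - [-0.32,-0.66,0,0,0,3,0]
    - [-0.28,-0.68,0,0,0,3,0]
    - [-0.25,-0.69,0,0,0,3,0]
    - [-0.21,-0.7,0,0,0,3,0]

```text
time: 4.37
position: [0.4353, 0.0501, 0.1725]
tool_rot: [-0.384, -3.118, -0.001]
ft_force: [-0.1, 1.3, 0.3]
grip_width: 0.006
grip_force: 0.4
```

Request:
step_arm:
  targets:
    - [-0.17,-0.72,0,0,0,3,0]
    - [-0.13,-0.72,0,0,0,3,0]
    - [-0.1,-0.72,0,0,0,3,0]
    - [-0.06,-0.73,0,0,0,3,0]
    - [-0.02,-0.74,0,0,0,3,0]

```text
time: 4.78
position: [0.4305, 0.0137, 0.1724]
tool_rot: [0.026, -3.141, -0.001]
ft_force: [0.6, 1.0, -0.2]
grip_width: 0.007
grip_force: 0.4
```

```bash
cat >> h.py <<'E'
def tray(c=np.array([.5707,.0144])):
    im,d=ctrl.get_image("top");o,P=measure(im,d)
    if len(o['lan']): 
        w=o['lan'].mean(0)-c;print("lan px",len(o['lan']),np.degrees(np.arctan2(w[1],w[0])).round(1),np.hypot(*w).round(4))
    nc,l,st,ce=cv2.connectedComponentsWithStats(o['peg'].astype(np.uint8));A=[]
    for i in range(1,nc):
        w=onplane("top",ce[i],.193)[0,:2]-c
        if 12<st[i,4]<45 and abs(np.hypot(*w)-.138)<.006:A.append(np.degrees(np.arctan2(w[1],w[0])).round(1))
    a=np.radians(np.array(A))*6
    print("pegs",A,"lens mod60",(np.degrees(np.angle(np.exp(1j*a).mean()))/6+30)%60,"want lens 180.9 = 0.9 mod 60")
    return im
E
python3 - <<'E'
from h import *
im=tray();s=ctrl.get_state();w=s['position'][:2]-[.5707,.0144];print(np.degrees(np.arctan2(w[1],w[0])),np.hypot(*w),s['joint_positions'].round(2))
E
```

```text
lan px 395 155.9 0.0498
pegs [np.float64(6.4), np.float64(-53.9), np.float64(66.5), np.float64(-113.8), np.float64(126.8)] lens mod60 36.39998903166799 want lens 180.9 = 0.9 mod 60
-178.94749305140607 0.14018322758198107 [ 0.66 -0.12 -0.7   2.01 -0.08  1.23  1.58]
```

Run:
```python
import numpy as np
a=181.05;p=np.array([43.05,1.37]);
for s in [3]*5+[2.5,2,1.5,1.5,1.5]:
    a+=s;n=np.array([57.07,1.44])+14.0*np.array([np.cos(np.radians(a)),np.sin(np.radians(a))])
    d=(n-p).round(2);p=p+d;print([float(d[0]),float(d[1]),0,0,0,s,0],end=',')
```

```text
[0.05, -0.92, 0, 0, 0, 3, 0],[0.08, -0.73, 0, 0, 0, 3, 0],[0.1, -0.72, 0, 0, 0, 3, 0],[0.15, -0.72, 0, 0, 0, 3, 0],[0.19, -0.71, 0, 0, 0, 3, 0],[0.18, -0.58, 0, 0, 0, 2.5, 0],[0.16, -0.46, 0, 0, 0, 2, 0],[0.13, -0.35, 0, 0, 0, 1.5, 0],[0.15, -0.33, 0, 0, 0, 1.5, 0],[0.15, -0.34, 0, 0, 0, 1.5, 0],
```

Request:
step_arm:
  targets:
    - [0.05,-0.73,0,0,0,3,0]
    - [0.08,-0.73,0,0,0,3,0]
    - [0.1,-0.72,0,0,0,3,0]
    - [0.15,-0.72,0,0,0,3,0]
    - [0.19,-0.71,0,0,0,3,0]

```text
time: 5.25
position: [0.4361, -0.0224, 0.1723]
tool_rot: [0.434, -3.111, -0.001]
ft_force: [-0.9, 0.0, 1.0]
grip_width: 0.007
grip_force: 0.4
```

Request:
step_arm:
  targets:
    - [0.18,-0.58,0,0,0,2.5,0]
    - [0.16,-0.46,0,0,0,2,0]
    - [0.13,-0.35,0,0,0,1.5,0]
    - [0.15,-0.33,0,0,0,1.5,0]
    - [0,0,0,0,0,0,0]

```text
time: 5.67
position: [0.4427, -0.0401, 0.1724]
tool_rot: [0.633, -3.077, -0.001]
ft_force: [0.8, 0.3, -0.3]
grip_width: 0.006
grip_force: 0.0
```

Run:
```python
from h import *
im=tray();s=ctrl.get_state();w=s['position'][:2]-[.5707,.0144];print(np.degrees(np.arctan2(w[1],w[0])),np.hypot(*w),s['joint_positions'].round(2))
```

```text
lan px 407 179.6 0.0504
pegs [np.float64(29.4), np.float64(-30.7), np.float64(89.9), np.float64(-90.8), np.float64(149.6)] lens mod60 59.479982625869496 want lens 180.9 = 0.9 mod 60
-157.08900584025048 0.1390468552869085 [ 0.68 -0.08 -0.62  1.98 -0.05  1.22  2.06]
```

Request:
step_arm:
  targets:
    - [0.08,-0.16,0,0,0,0,0]
    - [0.08,-0.16,0,0,0,0,0]
    - [0,0,0,0,0,0,0]
    - [-0.5,1.1,0,0,0,0,0]
    - [0,0,2,0,0,0,0]

```text
time: 6.13
position: [0.4358, -0.0296, 0.1896]
tool_rot: [0.637, -3.07, -0.006]
ft_force: [-0.2, 0.3, -0.3]
grip_width: 0.001
grip_force: 0.0
```

Request:
step_arm:
  targets:
    - [0,0,3,0,0,0,0]
    - [0,0,3,0,0,0,0]
    - [0,0,3,0,0,0,0]
    - [0,0,3,0,0,0,0]
    - [0,0,0,0,0,0,0]

```text
time: 6.55
position: [0.4414, -0.0312, 0.3185]
tool_rot: [-0.635, 3.068, -0.007]
ft_force: [0.6, 0.9, -0.1]
grip_width: 0.003
grip_force: 0.0
```

Run:
```python
from h import *
im=tray();save("pics/top2.png",im[165:295,255:410].repeat(4,0).repeat(4,1))
```

```text
lan px 412 -179.5 0.0505
pegs [np.float64(-29.9), np.float64(30.6), np.float64(-89.7), np.float64(91.2), np.float64(151.0)] lens mod60 0.6399906940829716 want lens 180.9 = 0.9 mod 60
```

View pics/top2.png

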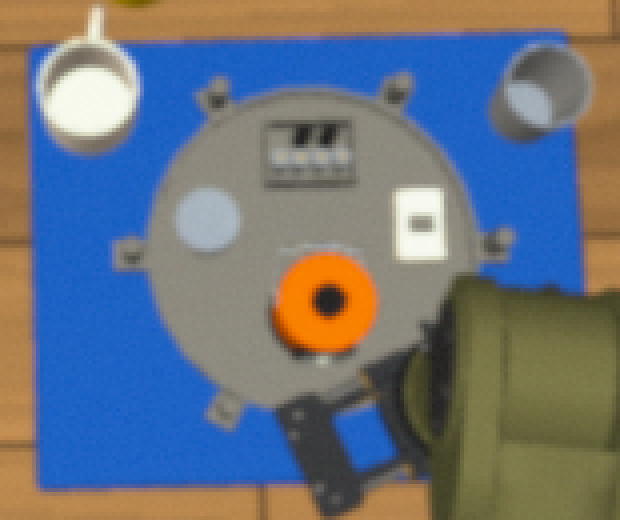

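The lens now points straight at the arrowhead side, with the button at (330,300) in the crop. Next is moving over the button.

Request:
step_arm:
  targets:
    - [1.6,0.9,0,0,0,0,0]
    - [1.6,0.9,0,0,0,0,0]
    - [1.6,0.9,0,0,0,0,0]
    - [1.6,0.9,0,0,0,0,0]
    - [1.5,0.9,0,0,0,0,0]

```text
time: 7.02
position: [0.5179, 0.014, 0.3113]
tool_rot: [0.636, -3.075, -0.001]
ft_force: [-0.6, -0.0, -0.1]
grip_width: 0.011
grip_force: 0.0
```

Request:
step_arm:
  targets:
    - [0,0,-2,0,0,0,0]
    - [0,0,-2,0,0,0,0]
    - [0,0,-2,0,0,0,0]
    - [0,0,-0.5,0,0,0,0]
    - [0,0,0,0,0,0,0]

```text
time: 7.43
position: [0.5163, 0.0134, 0.2454]
tool_rot: [0.636, -3.072, -0.002]
ft_force: [-0.2, 0.1, 0.5]
grip_width: 0.006
grip_force: 0.0
```

Request:
step_arm:
  targets:
    - [0.4,0,0.2,0,0,0,0]
    - [0,0,-0.2,0,0,0,0]
    - [0,0,-0.2,0,0,0,0]
    - [0,0,-0.2,0,0,0,0]
    - [0,0,0,0,0,0,0]

```text
time: 7.85
position: [0.5224, 0.0129, 0.2439]
tool_rot: [-0.636, 3.076, -0.0]
ft_force: [0.5, 1.3, 1.9]
grip_width: 0.005
grip_force: 0.6
```

Request:
step_arm:
  targets:
    - [0,0,-0.15,0,0,0,0]
    - [0,0,-0.15,0,0,0,0]
    - [0,0,0,0,0,0,0]
    - [0,0,0,0,0,0,0]
    - [0,0,0,0,0,0,0]

```text
time: 8.27
position: [0.5224, 0.0129, 0.241]
tool_rot: [-0.636, 3.076, -0.0]
ft_force: [0.6, 0.2, 3.5]
grip_width: 0.009
grip_force: 1.3
```

Request:
step_arm:
  targets:
    - [0,0,-0.15,0,0,0,0]
    - [0,0,-0.1,0,0,0,0]
    - [0,0,0,0,0,0,0]
    - [0,0,0,0,0,0,0]
    - [0,0,0,0,0,0,0]

```text
time: 8.68
position: [0.5224, 0.0129, 0.2385]
tool_rot: [-0.636, 3.076, -0.0]
ft_force: [1.4, 1.0, 4.7]
grip_width: 0.009
grip_force: 2.5
```

Request:
step_arm:
  targets:
    - [0,0,-0.1,0,0,0,0]
    - [0,0,-0.1,0,0,0,0]
    - [0,0,0,0,0,0,0]
    - [0,0,0,0,0,0,0]
    - [0,0,0,0,0,0,0]

```text
time: 9.1
position: [0.5225, 0.0129, 0.2382]
tool_rot: [-0.636, 3.075, -0.002]
ft_force: [-3.3, -0.1, 14.0]
grip_width: 0.003
grip_force: 7.0
```

The force jumped to 14 N while the height barely changed, so the button is at its stop. Now I'll release it and lift clear.

Request:
step_arm:
  targets:
    - [0,0,0.3,0,0,0,0]
    - [0,0,0.5,0,0,0,0]
    - [0,0,1,0,0,0,0]
    - [0,0,2,0,0,0,0]
    - [0,0,3,0,0,0,0]

```text
time: 9.52
position: [0.5197, 0.0126, 0.3021]
tool_rot: [0.635, -3.07, -0.003]
ft_force: [0.6, -0.8, 0.8]
grip_width: 0.006
grip_force: 0.0
```

Request:
step_arm:
  targets:
    - [-1.5,-3,2,0,0,0,0]
    - [-1.5,-3,0,0,0,0,0]
    - [-1.5,-3,0,0,0,0,0]
    - [-1.5,-3,0,0,0,0,0]
    - [0,0,0,0,0,0,0]

```text
time: 9.93
position: [0.4584, -0.1145, 0.3237]
tool_rot: [0.618, -3.076, 0.003]
ft_force: [0.4, -0.6, -1.4]
grip_width: 0.01
grip_force: 0.0
```

Run:
```python
from h import *
im=tray();s=ctrl.get_state();print(s['position'],s['ft_force'])
im,d=ctrl.get_image("side");save("pics/side2.png",im[100:260,200:440].repeat(3,0).repeat(3,1))
```

```text
lan px 408 -179.4 0.0504
pegs [np.float64(-29.8), np.float64(30.6), np.float64(-89.5), np.float64(91.1), np.float64(-150.3), np.float64(150.9)] lens mod60 0.500078641379659 want lens 180.9 = 0.9 mod 60
[ 0.45990519 -0.11092692  0.32365259] [0.64248304 1.30975549 0.39983338]
```

View pics/side2.png

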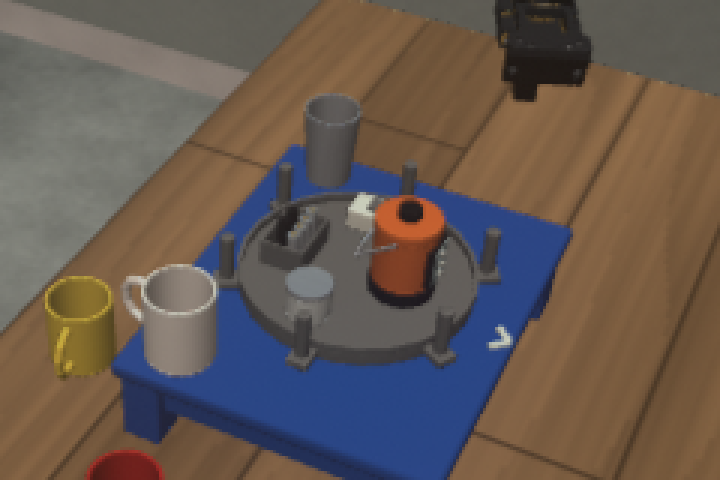

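The lantern, with its lens at (440,255), faces the arrowhead at (498,338). The button is up, the mug and tumbler haven't moved, and the arm is clear.

```bash
python3 -c "
from h import *
print(ctrl.close_job())"
```

```text
the job is handed in; nothing more can be done
None
```

The job is handed in, with no verdict returned: the lens faces the arrowhead to within about 1°, the button was pressed to its stop and is up again, and the mug and tumbler still stand where they were.

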